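# Free a jammed T-bar display stand and hang it in its rack

### The arm

A 6-joint arm with a two-finger parallel gripper is mounted at the origin on the work surface. World frame = base frame: x ahead of the robot, y to its left, z up, the work surface at z = 0. Lengths are in m, angles in rad, forces in N, time in s.
With the tool pointing down it reaches from about 0.375 to 0.9 m from the base axis. Payload 3.1 kg.
Tool frame: the origin (TCP) lies midway between the tips of the shut fingers; the grasp point (between the pads) lies 19 mm behind it (manip.hold_point_z is the distance from the TCP to the grasp point, in m); x points along the fingers, y is the direction in which the jaws open and shut, and the axes are right-handed (so a half turn about x gives the same grasp; the last joint's range is limited). The gripper opens to 85 mm and grips with 20 to 120 N. Pads are 22 mm wide; open, the fingers measure 114 mm over their backs; the gripper's body (76 mm by 85 mm) begins 54 mm behind the grasp point. The pads swing forward as they close: fully open they stand 13 mm farther back than shut.
Start: joints at [1.054, 0.527, 1.433, -0, 1.181, -0.178], TCP at [0.207, 0.59, 0.231] pointing down, gripper open.
Joint ranges: [-3.08, 3.08], [-0.75, 2.2], [0.22, 2.44], [-1.43, 4.57], [0, 2.65], [-2.85, 2.85]. Speed limits (rad/s): [2.79, 2.79, 3.14, 3.14, 3.14, 3.14].

### API

Orientations are given as a unit quaternion [x, y, z, w].
In Python, from station import manip, snapshot gives the robot as it stands.
- The arm moves only by the shell command python3 -m crank 'ROWS' [FORCE]. ROWS is JSON, a list of rows, each a list of 5 numbers: the finger opening in m, from 0 to 0.0854, then the shift along the tool's x, y, z in m, then the turn about the tool's x in rad. In form: [[grip, tx, ty, tz, yaw], ...]. A call has 1 to 5 rows; each row shifts and turns the commanded pose from where the row before left it, along the tool's axes as they then stand; what a row does not reach is not made up. A row lasts 1/10 s, in which the tool goes at most 50 mm and 8.59 degrees, less where a joint would pass 70% of its speed; a pose out of reach is approached as far as the arm can. A call is refused whole if a number of a shift passes 0.05 or a number of a turn 0.15, either way. A call with a gripper value outside its range is refused whole. The fingers move at their own pace and stop on an object; FORCE is the grip in N (left out, the last holds). Time passes only in rows, so rows that do not move let the fingers close. It gives the time, the measured TCP pose, the force and the opening at its end, in the units of the state.
- manip.sense(): the state, without advancing time (a new reading comes with each control period).
- snapshot(name): name is "scene" or "side" or "wrist"; returns a dict with "image" (480x640x3 uint8, blue, green, red), "range_z" (480x640 float32, m along the optical axis (not along the pixel's ray), 0 where there is no reading), "vertical_fov" (degrees; the focal length in pixels is half the picture's height over the tangent of half this angle, whatever the lens; pixels are square), "cx", "cy" (the principal point, pixels), "extrinsics" (4x4, takes a point from world to camera coordinates); the wrist camera has in their place "T_tool_cam" (4x4, takes a point from camera to tool coordinates, whose origin is the TCP and whose axes are the tool frame's). Camera axes: x right, y up, looking along -z (the intrinsics and any distortion apply to the point x, -y, -z); pixel columns grow to the right and rows downward; lengths in m; the calibration is good to about 2 mm. A picture is of the moment at which its call begins: read the wrist's pose just before it.
- manip.sign_off(): hands the job in, once; it reports no verdict.
The state is a dict: "t": time; "q": joint angles; "qd": joint speeds; "tau": joint torques, N m; "tcp_pos": TCP position; "tool_rot": TCP orientation; "force": force on the tool from outside, world axes, zero at the start; "ft_torque": the same for the moment, N m; "finger_gap": opening from 0.0 (shut) to 1.0 (fully open).
Only numpy, scipy, OpenCV 4.12 (cv2) and the standard library are available. Lean on these libraries where they do the work, as an engineer would, in place of code of your own. Each camera call takes 0.05 s, during which the arm holds its last target.

### The job

We are packing up the jewellery stall. The upright of the T-bar display stand has jammed in its tapered socket: twist it by its crossbar until it breaks free (it may give way in one direction only, so feel which), draw it out of the foot, leaving the foot standing flat where it is, and hang it in the plywood rack in front of the one already stowed there: stem down between the two cheeks, crossbar resting across both. Leave the other things alone.

Things in the scene. Friction and masses are not known exactly. Their poses are not given: they have to be found in the camera images.
- tbar: The T-bar, dark wood, 0.22 kg, 157 mm tall. Origin: centre of its lower tip; z up the stem, y along the crossbar. Tapered plug 18-24 mm thick up to 70 mm, ribs on its +x and -x sides (34 mm over them); collar 38 mm across at 72-84 mm; stem 20 mm thick; crossbar 18 x 18 mm, 140 mm long, underside 139 mm, centre 148 mm above the tip. Starts fully home in the foot, axes alike within 2 degrees.
- tbar_grip (a point): Centre of the T-bar's crossbar, where to grip it; axes as tbar; 166 mm above the table at the start. Turning the seated T-bar about its stem takes up to 0.6 N m, falling to almost nothing once it is free. Against the hidden stop the torque rises until, at some 1 N m or more, the foot turns on the table or the bar turns in the grip. A straight pull on the jammed T-bar lifts the foot.
- foot: The T-bar's loose foot, mid-brown wood, 1.6 kg: square plate 170 x 170 x 15 mm with a round hub 68 mm across, up to 90 mm high. Origin at the centre of the underside, z up. Socket 37 mm wide and 72 mm deep in the middle of the hub, open at the top.
- socket_mouth (a point): Centre of the socket's mouth, on top of the hub. Pads inside pinch the ribs; turned 45 to 50 degrees from its start, either way, the T-bar comes free and stays free up to 97 degrees. A hidden stop limits the turn, differently each time: the turns possible in the two directions add up to about 108 degrees, each 11 to 97, so at least one way allows 52 or more.
- rack: Fixed plywood rack, 200 mm along its x, 150 mm along y. Origin: centre of the underside, z up. Two upright cheeks, 12 mm thick, 200 mm long along x, at y = -36 and +36 mm: a gap of 60 mm, open at the top and both ends; tops 160 mm above the table; floor board 10 mm thick. T-bars hang with the crossbar along the rack's y across both cheeks, stem in the gap, tip 21 mm above the table.
- rack_free (a point): Middle of the free place in the rack: 35 mm from the rack's centre towards its -x end (nearer the robot), midway between the cheeks, at the height of their tops (160 mm); axes as rack. The crossbar may lie up to 40 mm from here along the rack.
- stowed: A second T-bar, the same, already hanging in the rack 65 mm beyond the rack's centre (+x end). Origin at its lower tip, z up, y along its crossbar. Leave it there.
- bead_jar: Amber glass jar with wooden cap, 60 mm across, 85 mm tall. Origin at the centre of its underside. Leave it.
- ring_cone: Pale wooden cone for rings, 54 mm across, 75 mm tall. Origin at the centre of its underside. Leave it.
- dish: White bowl, 120 mm across, 35 mm tall, at the back. Leave it.
- gift_box: Cardboard box 90 x 130 x 50 mm, at the back. Leave it.
- bangle: Copper bangle 80 mm across, 14 mm tall, lying at the back. Leave it.
- mirror: Hand mirror lying flat, 205 mm long, 10 mm thick, at the right side. Leave it.
Things that resemble listed ones, but are neither listed nor needed, are in the scene too. What is shaped like the tbar but red is not meant.

How it is judged:
On the way, in this order (a step that is already met when the one before it is completed fails the run):
1. the T-bar is twisted at least 35 degrees from its starting angle in the foot while its plug is still in the socket (angle between the x axis of tbar and the x axis of foot, either way round above 0.61 rad and z of tbar in the frame of foot below 0.06 m and horizontal distance between tbar and foot below 0.015 m).
2. the T-bar is drawn right out of the socket (z of tbar in the frame of foot above 0.092 m), for 0.1 s.
At the end, for the whole second after the job is handed in: T-bar hangs still in the rack: crossbar on both cheeks, square within 20 deg, stem upright within 7 deg and within 22 mm of midway, from 80 mm before to 30 mm past the rack's centre. Foot flat within 50 mm of its start, stowed T-bar within 30 mm (x of tbar in the frame of rack between -0.08 and 0.03 m and y of tbar in the frame of rack between -0.022 and 0.022 m and z of tbar in the frame of rack between 0.016 and 0.027 m and angle between the y axis of tbar and the y axis of rack, either way round below 0.35 rad and angle between tbar's own z axis and vertical below 0.12 rad and contact force between tbar and rack above 0.5 N and linear speed of tbar below 0.02 m/s and angle between foot's own z axis and vertical below 0.05 rad and height (world z) of foot below 0.005 m and distance of foot from where it was at the start of the episode below 0.05 m and distance of stowed from where it was at the start of the episode below 0.03 m); the robot touches nothing.
It fails at once if the foot is lifted more than 12 mm (height (world z) of foot above 0.012 m).
It fails at once if the foot is dragged more than 50 mm or tipped more than 8 degrees (distance of foot from where it was at the start of the episode above 0.05 m or angle between foot's own z axis and vertical above 0.14 rad).
It fails at once if the stowed T-bar is pushed more than 30 mm (distance of stowed from where it was at the start of the episode above 0.03 m).
It fails at once if one of the other things is moved more than 30 mm (distance of any of bead_jar, ring_cone, dish, gift_box, bangle, mirror from where it was at the start of the episode above 0.03 m).
It also fails if it takes over 61 s, if anything falls off the work surface, if the arm or the gripper's body presses on something with over 40 N, if the wrist force passes 120 N, or if a joint passes its speed limit or range.

## Working session

There is one attempt and no reset: what is moved stays moved. The work goes in short steps, Python scripts to look and compute and a shell command to move; the robot and the scene stay as the last step left them, time stands still between calls to the robot, and variables do not carry over. Pictures are saved under pics/ and viewed, and the job is handed in when it is done.

```bash
ls; mkdir -p pics; cat > h.py <<'E'
import numpy as np, cv2
from station import manip, snapshot
from scipy.spatial.transform import Rotation as R
def foc(s): return 240/np.tan(np.radians(s["vertical_fov"])/2)
def T_wc(s,st=None):
    if "extrinsics" in s: return np.linalg.inv(np.array(s["extrinsics"]))
    T=np.eye(4);T[:3,:3]=R.from_quat(st["tool_rot"]).as_matrix();T[:3,3]=st["tcp_pos"]
    return T@np.array(s["T_tool_cam"])
def pt(s,T,u,v,r=None):
    f=foc(s); d=s["range_z"][int(round(v)),int(round(u))] if r is None else r
    return (T@np.array([(u-s["cx"])/f*d,-(v-s["cy"])/f*d,-d,1]))[:3]
def cloud(s,T):
    f=foc(s);d=s["range_z"];v,u=np.mgrid[:480,:640]
    P=np.stack([(u-s["cx"])/f*d,-(v-s["cy"])/f*d,-d,np.ones_like(d)],-1)
    W=(P@T.T)[...,:3];W[d<=0]=np.nan;return W
E
python3 - <<'E'
from h import *
st=manip.sense();print(st)
for n in ["scene","side","wrist"]:
    s=snapshot(n);cv2.imwrite(f"pics/{n}0.png",s["image"]);print(n,{k:v for k,v in s.items() if k not in("image","range_z")})
    T=T_wc(s,st);np.savez(f"/tmp/{n}0.npz",W=cloud(s,T),img=s["image"])
E
```

```text
pics
{'t': 0.0, 'q': array([ 1.05448088e+00,  5.28484408e-01,  1.43393333e+00,  1.50704061e-05,
        1.18140874e+00, -1.78489967e-01]), 'qd': array([ 0.00237631, -0.0001418 , -0.00019877,  0.0008457 , -0.00202703,
        0.00092609]), 'tau': array([ 5.61482138e-04, -4.42356634e+01, -1.78028029e+01, -3.34375809e-04,
        8.62095156e-03, -5.51554663e-06]), 'tcp_pos': array([0.20674095, 0.58903668, 0.23031256]), 'tool_rot': array([ 0.11813319,  0.69731607, -0.11961503,  0.69676904]), 'force': array([ 0.53957049,  0.45620543, -0.060731  ]), 'ft_torque': array([ 0.02510667, -0.01212098, -0.03812787]), 'finger_gap': 1.0006186124493985}
scene {'vertical_fov': 48.88224486197492, 'cx': 311.0068968440454, 'cy': 249.52589337296396, 'extrinsics': array([[-0.24453381,  0.96953315,  0.01444579,  0.24809985],
       [-0.7943748 , -0.20885441,  0.57039329,  0.3747185 ],
       [ 0.55603227,  0.12800507,  0.82124467, -1.76417712],
       [ 0.        ,  0.        ,  0.        ,  1.        ]])}
side {'vertical_fov': 57.04502308446197, 'cx': 321.19057931297004, 'cy': 238.69606339242836, 'extrinsics': array([[ 0.98646757, -0.16295336, -0.01810895, -0.57804193],
       [ 0.12934914,  0.70561556,  0.69668894, -0.06557829],
       [-0.10074985, -0.68960342,  0.71714475, -1.02978313],
       [ 0.        ,  0.        ,  0.        ,  1.        ]])}
wrist {'vertical_fov': 60.809327326898064, 'cx': 320.84613598355463, 'cy': 232.45740754008162, 'T_tool_cam': array([[ 1.13736389e-03,  2.62138340e-01, -9.65029635e-01,
        -1.42172943e-01],
       [ 9.99999347e-01, -1.94741553e-04,  1.12567934e-03,
         1.14307076e-03],
       [ 1.07152344e-04, -9.65030286e-01, -2.62138391e-01,
        -6.69635955e-02],
       [ 0.00000000e+00,  0.00000000e+00,  0.00000000e+00,
         1.00000000e+00]])}
```

View pics/scene0.png

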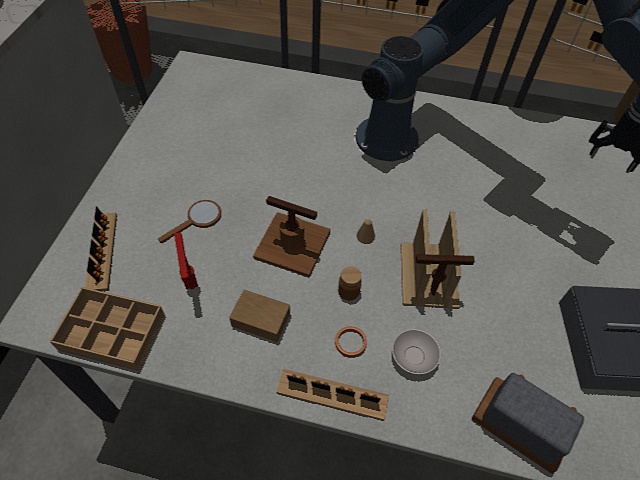

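View pics/side0.png

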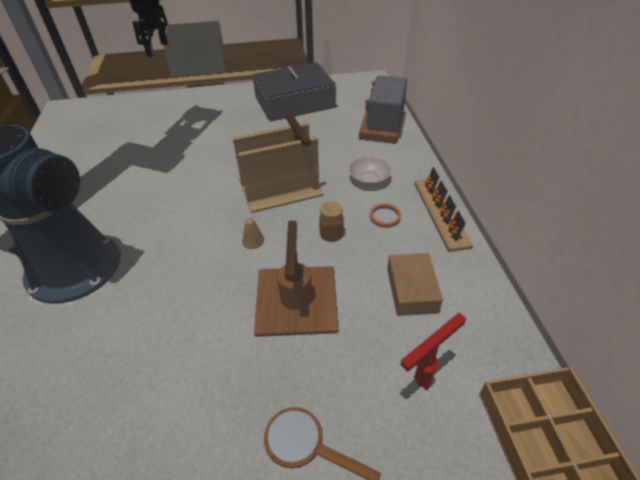

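View pics/wrist0.png

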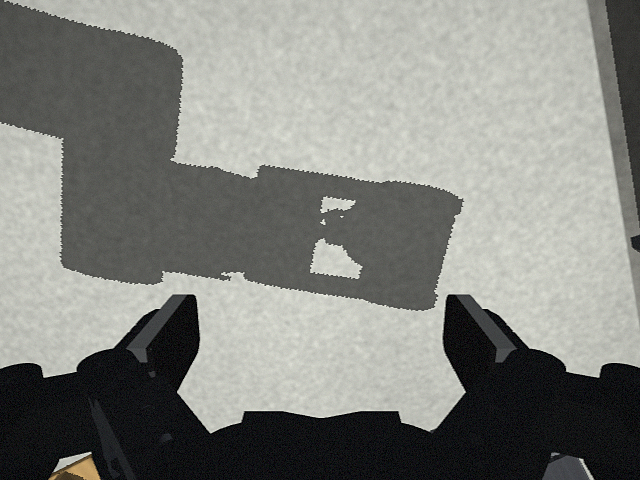

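The scene view shows the T-bar's crossbar at about (291,208) on the foot at (292,243). The rack cheeks are at (423,250) and (452,250), with the stowed bar at (445,259). In the side view the crossbar is at (292,250), the foot at (297,300) and the rack at (280,165).

```bash
python3 - <<'E'
from h import *
for n in ["scene","side"]:
    D=np.load(f"/tmp/{n}0.npz");W=D["W"]
    m=np.isfinite(W[...,2])
    x,y,z=W[...,0],W[...,1],W[...,2]
    print(n,"table z",np.nanmedian(z[(abs(z)<.02)]))
    b=(slice(185,280),slice(245,335)) if n=="scene" else (slice(215,340),slice(250,345))
    b2=(slice(205,312),slice(395,480)) if n=="scene" else (slice(110,212),slice(228,330))
    B=W[b].reshape(-1,3)
    for lo,hi,l in [(.158,.19,"bar"),(.08,.1,"hub"),(.008,.022,"plate")]:
        Q=B[(B[:,2]>lo)&(B[:,2]<hi)]
        r=cv2.minAreaRect(Q[:,:2].astype(np.float32)); 
        print(l,len(Q),"zmed",np.median(Q[:,2]),np.percentile(Q[:,2],95),"rect",r,np.median(Q,0))
    B=W[b2].reshape(-1,3)
    for lo,hi,l in [(.164,.19,"stowedbar"),(.154,.163,"tops"),(.02,.163,"cheeks"),(.006,.016,"floor")]:
        Q=B[(B[:,2]>lo)&(B[:,2]<hi)]
        if len(Q)<5: print(l,len(Q)); continue
        r=cv2.minAreaRect(Q[:,:2].astype(np.float32))
        print(l,len(Q),"zmed",np.median(Q[:,2]),"rect",r)
E
```

```text
scene table z 0.00036656734842432925
bar 458 zmed 0.1733624813155813 0.1777916235153873 rect ((0.5027797222137451, -0.18316267430782318), (0.13911591470241547, 0.024437759071588516), 82.74307250976562) [ 0.50622088 -0.18113549  0.17336248]
hub 336 zmed 0.08962741857573775 0.09849972711665339 rect ((0.505521833896637, -0.18260592222213745), (0.06699931621551514, 0.06665077805519104), 23.144439697265625) [ 0.51329338 -0.17886039  0.08962742]
plate 2233 zmed 0.01475167317906978 0.019199136486142798 rect ((0.49056708812713623, -0.18183544278144836), (0.1708550751209259, 0.29239359498023987), 82.66999816894531) [ 0.52869641 -0.16590782  0.01475167]
stowedbar 538 zmed 0.17671731679678582 rect ((0.5171276330947876, 0.21842142939567566), (0.19070585072040558, 0.13697229325771332), 0.7622772455215454)
tops 554 zmed 0.159811071739269 rect ((0.5071128010749817, 0.2070084810256958), (0.20082679390907288, 0.11212613433599472), 9.205939292907715)
cheeks 2358 zmed 0.1115067403954727 rect ((0.5062677264213562, 0.20655876398086548), (0.2055148333311081, 0.11215309053659439), 9.472990989685059)
floor 
[... 678 characters left out ...]
48991584778), (0.27971312403678894, 0.22409743070602417), 82.86947631835938) [ 0.49776883 -0.21633667  0.01489101]
stowedbar 306 zmed 0.17688278135961616 rect ((0.5640898942947388, 0.21292105317115784), (0.01890280283987522, 0.1384832262992859), 13.049144744873047)
tops 645 zmed 0.15885338957484452 rect ((0.5042868852615356, 0.20342367887496948), (0.19944503903388977, 0.1350620537996292), 9.60573673248291)
cheeks 4969 zmed 0.11399973888800363 rect ((0.5052865147590637, 0.28632044792175293), (0.5928080081939697, 0.2117002308368683), 89.82716369628906)
floor 946 zmed 0.01001322684198247 rect ((0.5213236808776855, 0.347773015499115), (0.49557754397392273, 0.23186402022838593), 83.5677719116211)
```

```bash
cat >> h.py <<'E'
def state(p=True):
    st=manip.sense();M=R.from_quat(st["tool_rot"]).as_matrix()
    if p:
        print("t %.2f"%st["t"],"tcp",np.round(st["tcp_pos"],4),"ydir deg %.2f"%np.degrees(np.arctan2(M[1,1],M[0,1])),"xax",np.round(M[:,0],4),"gap %.4f"%(st["finger_gap"]*.0854),"F",np.round(st["force"],1),"M",np.round(st["ft_torque"],2),"q",np.round(st["q"],2))
    return st,M
E
cat > fit.py <<'E'
from h import *
for n in ["scene","side"]:
    D=np.load(f"/tmp/{n}0.npz");W=D["W"]
    P=W.reshape(-1,3);P=P[np.isfinite(P[:,2])]
    def sel(c,r,lo,hi): return P[(np.hypot(P[:,0]-c[0],P[:,1]-c[1])<r)&(P[:,2]>lo)&(P[:,2]<hi)]
    c=(0.503,-0.184)
    Q=sel(c,.085,.172,.182);print(n,"bartop",len(Q),Q[:,2].mean(),cv2.minAreaRect(Q[:,:2].astype(np.float32)))
    Q=sel(c,.05,.086,.094);
    print("hub",len(Q),cv2.minEnclosingCircle(Q[:,:2].astype(np.float32)))
    Q=sel(c,.13,.010,.020);print("plate",len(Q),cv2.minAreaRect(Q[:,:2].astype(np.float32)))
    c=(0.505,0.205)
    Q=sel(c,.13,.155,.165);print("tops",len(Q),cv2.minAreaRect(Q[:,:2].astype(np.float32)))
    Q=sel(c,.13,.172,.182);print("stowed",len(Q),cv2.minAreaRect(Q[:,:2].astype(np.float32)))
state()
E
python3 fit.py
```

```text
scene bartop 285 0.17501069332830688 ((0.5035824179649353, -0.18353207409381866), (0.13857176899909973, 0.022606467828154564), 81.55248260498047)
hub 223 ((0.5036181807518005, -0.18356625735759735), 0.035785991698503494)
plate 2067 ((0.5029425024986267, -0.18337103724479675), (0.17180460691452026, 0.17324259877204895), 83.46284484863281)
tops 611 ((0.5076584815979004, 0.20879337191581726), (0.20247524976730347, 0.1358821541070938), 9.205941200256348)
stowed 393 ((0.5662885904312134, 0.21899470686912537), (0.021965589374303818, 0.1386529952287674), 12.791369438171387)
side bartop 514 0.17458890935407526 ((0.5006632208824158, -0.18945953249931335), (0.14087378978729248, 0.01795034296810627), 81.48392486572266)
hub 411 ((0.5009089112281799, -0.18977437913417816), 0.03434504196047783)
plate 3976 ((0.5006303191184998, -0.189413383603096), (0.17349030077457428, 0.17001311480998993), 82.91499328613281)
tops 611 ((0.5043790936470032, 0.2028789520263672), (0.19944503903388977, 0.13616694509983063), 9.60573673248291)
stowed 243 ((0.5640898942947388, 0.21292105317115784), (0.01890280283987522, 0.1384832262992859), 13.049144744873047)
t 0.15 tcp [0.2068 0.5892 0.2305] ydir deg 70.65 xax [-9.0e-04 -1.5e-03 -1.0e+00] gap 0.0856 F [-0.1 -1.1 -0.3] M [-0.01  0.01 -0.01] q [ 1.05  0.53  1.43 -0.    1.18 -0.18]
```

```bash
python3 -m crank '[[0.085,-0.01,-0.0317,0.0267,0],[0.085,-0.01,-0.0317,0.0267,0],[0.085,-0.01,-0.0317,0.0267,0],[0.085,-0.01,-0.0317,0.0267,0],[0.085,-0.01,-0.0317,0.0267,0]]'
python3 -m crank '[[0.085,0,-0.0317,0.0267,0],[0.085,0,-0.0317,0.0267,0],[0.085,0,-0.0317,0.0267,0],[0.085,0,-0.0317,0.0267,0],[0.085,0,-0.0317,0.0267,0]]'
python3 -m crank '[[0.085,0,-0.0317,0.0267,0],[0.085,0,-0.0317,0.0267,0],[0.085,0,-0.0317,0.0267,0],[0.085,0,-0.0317,0.0267,0],[0.085,0,-0.0317,0.0267,0]]'
python3 -m crank '[[0.085,0,-0.0317,0.0267,0],[0.085,0,-0.0317,0.0267,0],[0.085,0,-0.0317,0.0267,0],[0.085,0,-0.0317,0.0267,0],[0.085,0,-0.0317,0.0267,0]]'
python3 -m crank '[[0.085,0,0,0,0.14],[0.085,0,0,0,0.14],[0.085,0,0,0,0.14],[0.085,0,0,0,0.14],[0.085,0,0,0,0.14]]'
python3 -m crank '[[0.085,0,0,0,0.14],[0.085,0,0,0,0.14],[0.085,0,0,0,0.14],[0.085,0,0,0,0.14],[0.085,0,0,0,0.12]]'
python3 -c "from h import *;state()"
```

```text
t: 0.65
tcp_pos: [0.2806, 0.3942, 0.2814]
tool_rot: [0.118, 0.697, -0.119, 0.697]
force: [1.4, 0.8, 0.6]
finger_gap: 0.996
t: 1.15
tcp_pos: [0.3541, 0.2005, 0.2813]
tool_rot: [0.119, 0.697, -0.119, 0.697]
force: [1.5, 0.5, 0.2]
finger_gap: 0.996
t: 1.65
tcp_pos: [0.4275, 0.0066, 0.2813]
tool_rot: [0.119, 0.697, -0.119, 0.697]
force: [0.6, 0.1, -0.2]
finger_gap: 0.995
t: 2.15
tcp_pos: [0.5009, -0.1871, 0.2811]
tool_rot: [0.119, 0.697, -0.119, 0.697]
force: [0.6, 0.1, 0.4]
finger_gap: 0.994
t: 2.65
tcp_pos: [0.5005, -0.1854, 0.2809]
tool_rot: [0.353, 0.613, -0.353, 0.613]
force: [-0.6, -0.2, -0.5]
finger_gap: 0.997
t: 3.15
tcp_pos: [0.5005, -0.1853, 0.281]
tool_rot: [-0.537, -0.461, 0.537, -0.46]
force: [-0.2, 0.0, 0.1]
finger_gap: 0.995
t 3.15 tcp [ 0.5005 -0.1853  0.281 ] ydir deg -8.73 xax [-7.e-04  4.e-04 -1.e+00] gap 0.0850 F [-0.2  0.   0.1] M [-0.02 -0.03  0.01] q [-0.56  0.35  1.6   0.    1.2  -0.41]
```

```bash
cat > wl.py <<'E'
import sys
from h import *
st,M=state();s=snapshot("wrist");T=T_wc(s,st);n=sys.argv[1]
cv2.imwrite(f"pics/{n}.png",s["image"]);W=cloud(s,T);np.savez(f"/tmp/{n}.npz",W=W,img=s["image"],T=T)
E
python3 wl.py w1
python3 - <<'E'
from h import *
P=np.load("/tmp/w1.npz")["W"].reshape(-1,3);P=P[np.isfinite(P[:,2])]
def sel(c,r,lo,hi): return P[(np.hypot(P[:,0]-c[0],P[:,1]-c[1])<r)&(P[:,2]>lo)&(P[:,2]<hi)]
c=(.502,-.186)
for r,lo,hi in [(.085,.168,.182),(.05,.086,.094),(.13,.01,.02)]:
    Q=sel(c,r,lo,hi);print(len(Q),np.median(Q,0),cv2.minAreaRect(Q[:,:2].astype(np.float32)),cv2.minEnclosingCircle(Q[:,:2].astype(np.float32)))
E
```

```text
t 3.15 tcp [ 0.5005 -0.1853  0.281 ] ydir deg -8.73 xax [-7.e-04  4.e-04 -1.e+00] gap 0.0850 F [-0.2  0.   0.1] M [-0.02 -0.03  0.01] q [-0.56  0.35  1.6   0.    1.2  -0.41]
5992 [ 0.50042711 -0.17928901  0.17446982] ((0.4995864927768707, -0.187163308262825), (0.13891349732875824, 0.01803683675825596), 81.4395980834961) ((0.49911829829216003, -0.18704478442668915), 0.069795161485672)
2354 [ 0.49146255 -0.18534057  0.08956996] ((0.49957215785980225, -0.18709728121757507), (0.06132795289158821, 0.06710197031497955), 81.6405029296875) ((0.49939993023872375, -0.1871953010559082), 0.033987149596214294)
20530 [ 0.50728523 -0.16952349  0.01462288] ((0.4994083642959595, -0.18747670948505402), (0.17009544372558594, 0.17041651904582977), 83.03258514404297) ((0.49908003211021423, -0.18677200376987457), 0.1182975098490715)
```

View pics/w1.png

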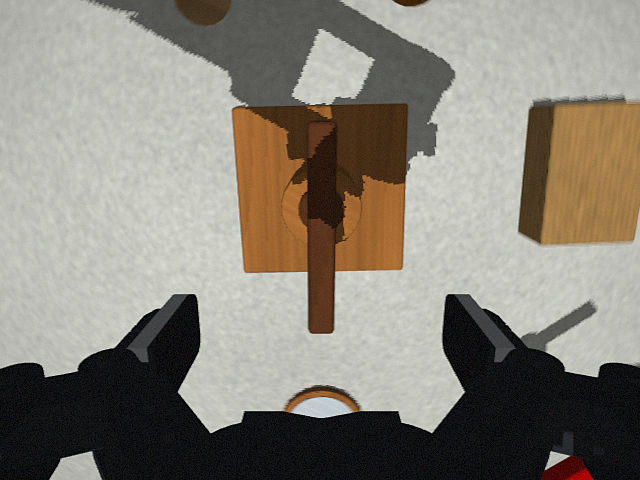

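The wrist view shows the crossbar upright at (320,225), centred on the hub at (320,205). The bar centre is (0.4995, -0.187), its top is at 0.1745 and its direction is 81.4°. I'll go down now.

```bash
python3 -m crank '[[0.085,0.03,-0.0007,0.002,0],[0.085,0.03,0,0,-0.003],[0.085,0.03,0,0,0],[0.085,0.02,0,0,0],[0.085,0.014,0,0,0]]'
python3 -m crank '[[0.085,0,0,0,0],[0.05,0,0,0,0],[0.03,0,0,0,0]]' 110
python3 -c "from h import *;state()"
python3 wl.py w2
```

```text
t: 3.7
tcp_pos: [0.4989, -0.1868, 0.1554]
tool_rot: [-0.534, -0.464, 0.534, -0.462]
force: [0.3, -0.1, 1.4]
finger_gap: 0.997
t: 4.0
tcp_pos: [0.5005, -0.1877, 0.1582]
tool_rot: [0.535, 0.462, -0.534, 0.464]
force: [0.3, 0.6, 0.3]
finger_gap: 0.682
t 4.00 tcp [ 0.5005 -0.1877  0.1582] ydir deg -8.21 xax [ 0.0017 -0.001  -1.    ] gap 0.0582 F [0.3 0.6 0.3] M [-0.01  0.02 -0.02] q [-0.57  0.51  1.73  0.    0.9  -0.42]
t 4.00 tcp [ 0.5005 -0.1877  0.1582] ydir deg -8.21 xax [ 0.0017 -0.001  -1.    ] gap 0.0582 F [0.3 0.6 0.3] M [-0.01  0.02 -0.02] q [-0.57  0.51  1.73  0.    0.9  -0.42]
```

View pics/w2.png

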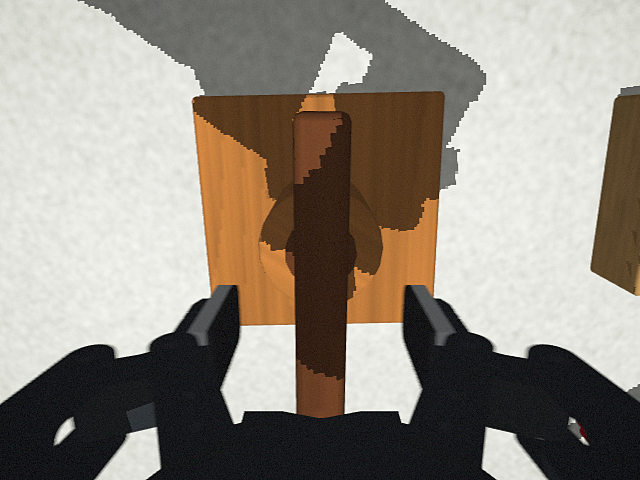

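The bar's midline (column 321) lies midway between the pads (columns 238 and 405). I'll close the gripper.

```bash
python3 -m crank '[[0.01,0,0,0,0],[0.005,0,0,0,0],[0.0,0,0,0,0],[0,0,0,0,0],[0,0,0,0,0]]' 110
python3 -c "from h import *;state()"
python3 -m crank '[[0,0,0,0,0],[0,0,0,0,0]]' 110
python3 -c "from h import *;state()"
```

```text
t: 4.55
tcp_pos: [0.5003, -0.1876, 0.1584]
tool_rot: [0.535, 0.462, -0.534, 0.463]
force: [-0.5, -0.0, 6.2]
finger_gap: 0.179
t 4.55 tcp [ 0.5003 -0.1876  0.1584] ydir deg -8.26 xax [ 1.6e-03 -9.0e-04 -1.0e+00] gap 0.0153 F [-0.5 -0.   6.2] M [ 0.11  0.13 -0.16] q [-0.57  0.51  1.73  0.    0.9  -0.42]
t: 4.75
tcp_pos: [0.5003, -0.1876, 0.1584]
tool_rot: [0.535, 0.462, -0.534, 0.463]
force: [0.0, 0.8, 5.5]
finger_gap: 0.179
t 4.75 tcp [ 0.5003 -0.1876  0.1584] ydir deg -8.26 xax [ 1.6e-03 -9.0e-04 -1.0e+00] gap 0.0153 F [0.  0.8 5.5] M [0.05 0.07 0.02] q [-0.57  0.51  1.73  0.    0.9  -0.42]
```

```bash
for i in 1; do python3 -m crank '[[0,0,0,0,0.05],[0,0,0,0,0.05]]' 120 >/dev/null; python3 -c "from h import *;state()"
python3 -m crank '[[0,0,0,0,0.05],[0,0,0,0,0.05]]' 120 >/dev/null; python3 -c "from h import *;state()"; done
python3 wl.py w3
```

```text
t 4.95 tcp [ 0.5004 -0.1877  0.1584] ydir deg -14.02 xax [ 0.0017 -0.0014 -1.    ] gap 0.0151 F [-0.2  0.9  5.6] M [0.09 0.1  0.25] q [-0.57  0.51  1.73 -0.    0.9  -0.32]
t 5.15 tcp [ 0.5005 -0.1877  0.1584] ydir deg -19.77 xax [ 0.0018 -0.0014 -1.    ] gap 0.0152 F [-0.6  0.7  5.5] M [0.14 0.05 0.3 ] q [-0.57  0.51  1.73 -0.    0.9  -0.22]
t 5.15 tcp [ 0.5005 -0.1877  0.1584] ydir deg -19.77 xax [ 0.0018 -0.0014 -1.    ] gap 0.0152 F [-0.6  0.7  5.5] M [0.14 0.05 0.3 ] q [-0.57  0.51  1.73 -0.    0.9  -0.22]
```

View pics/w3.png

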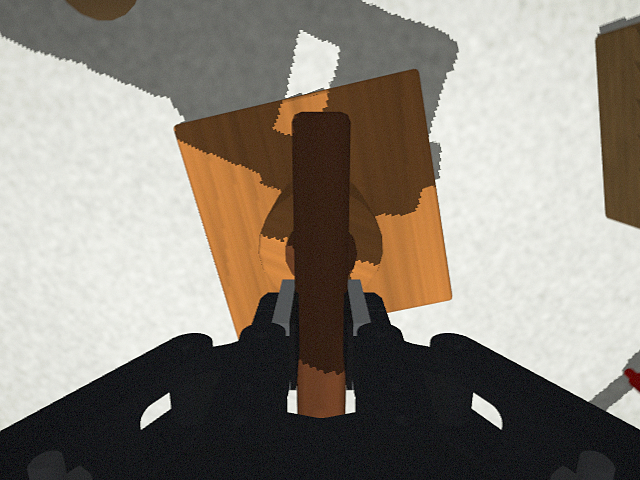

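The bar stays aligned with the gripper (column 321), while the foot appears turned relative to it. It is twisting, at about 0.3 N m. I'll continue in small steps.

```bash

python3 -m crank '[[0,0,0,0,0.05],[0,0,0,0,0.05]]' 120 >/dev/null; python3 -c "from h import *;state()"
python3 -m crank '[[0,0,0,0,0.05]]' 120 >/dev/null; python3 -c "from h import *;state()"
python3 -m crank '[[0,0,0,0,0.05]]' 120 >/dev/null; python3 -c "from h import *;state()"
```

```text
t 5.40 tcp [ 0.5005 -0.1878  0.1584] ydir deg -25.52 xax [ 0.002  -0.0014 -1.    ] gap 0.0151 F [-0.3 -0.7  5.1] M [-0.01  0.16 -0.12] q [-0.57  0.51  1.73 -0.    0.9  -0.12]
t 5.50 tcp [ 0.5006 -0.1878  0.1584] ydir deg -28.39 xax [ 0.0021 -0.0014 -1.    ] gap 0.0154 F [-0.2  0.5  5.1] M [-0.    0.07 -0.02] q [-0.57  0.51  1.73 -0.    0.9  -0.07]
t 5.60 tcp [ 0.5006 -0.1878  0.1584] ydir deg -31.26 xax [ 0.0022 -0.0015 -1.    ] gap 0.0152 F [ 0.4 -1.   5.5] M [0.07 0.01 0.15] q [-0.57  0.51  1.73 -0.    0.9  -0.02]
```

```bash
cat > chk.py <<'E'
import sys
from h import *
n=sys.argv[1]
D=np.load(f"/tmp/{n}.npz");P=D["W"].reshape(-1,3);P=P[np.isfinite(P[:,2])]
def sel(c,r,lo,hi): return P[(np.hypot(P[:,0]-c[0],P[:,1]-c[1])<r)&(P[:,2]>lo)&(P[:,2]<hi)]
c=(.4995,-.187)
Q=sel(c,.13,.011,.018);h=cv2.minAreaRect(Q[:,:2].astype(np.float32));print("plate",len(Q),h)
# bar edges
Q=sel(c,.085,.170,.180)
Q=Q[np.hypot(Q[:,0]-c[0],Q[:,1]-c[1])>.03]
v=np.linalg.svd(Q[:,:2]-Q[:,:2].mean(0),full_matrices=False)[2][0];print("bar",len(Q),np.degrees(np.arctan2(v[1],v[0]))%180, Q[:,2].mean())
E
python3 wl.py w4; for i in w2 w3 w4; do python3 chk.py $i; done
python3 - <<'E'
from h import *
for i in range(5): state()
E
```

```text
t 5.60 tcp [ 0.5006 -0.1878  0.1584] ydir deg -31.26 xax [ 0.0022 -0.0015 -1.    ] gap 0.0152 F [ 0.4 -1.   5.5] M [0.07 0.01 0.15] q [-0.57  0.51  1.73 -0.    0.9  -0.02]
plate 34497 ((0.49961209297180176, -0.18716825544834137), (0.16961272060871124, 0.17020146548748016), 82.97698211669922)
bar 9386 82.81843244733074 0.17439988785165114
plate 33934 ((0.4995043873786926, -0.18741875886917114), (0.17021684348583221, 0.1702936440706253), 82.94283294677734)
bar 8155 70.30289732276897 0.17424448860192074
plate 33396 ((0.4996509850025177, -0.18699997663497925), (0.1694340705871582, 0.17023637890815735), 82.92932891845703)
bar 8138 58.603561037523406 0.17425702567918583
t 5.65 tcp [ 0.5006 -0.1878  0.1584] ydir deg -31.39 xax [ 0.0022 -0.0013 -1.    ] gap 0.0151 F [-0.3  0.1  6.2] M [ 0.02  0.08 -0.34] q [-0.57  0.51  1.73  0.    0.9  -0.02]
t 5.65 tcp [ 0.5006 -0.1878  0.1584] ydir deg -31.39 xax [ 0.0022 -0.0013 -1.    ] gap 0.0151 F [-0.3  0.1  6.2] M [ 0.02  0.08 -0.34] q [-0.57  0.51  1.73  0.    0.9  -0.02]
t 5.65 tcp [ 0.5006 -0.1878  0.1584] ydir deg -31.39 xax [ 0.0022 -0.0013 -1.    ] gap 0.0151 F [-0.3  0.1  6.2] M [ 0.02  0.08 -0.34] q [-0.57  0.51  1.73  0.    0.9  -0.02]
t 5.65 tcp [ 0.5006 -0.1878  0.1584] ydir deg -31.39 xax [ 0.0022 -0.0013 -1.    ] gap 0.0151 F [-0.3  0.1  6.2] M [ 0.02  0.08 -0.34] q [-0.57  0.51  1.73  0.    0.9  -0.02]
t 5.65 tcp [ 0.5006 -0.1878  0.1584] ydir deg -31.39 xax [ 0.0022 -0.0013 -1.    ] gap 0.0151 F [-0.3  0.1  6.2] M [ 0.02  0.08 -0.34] q [-0.57  0.51  1.73  0.    0.9  -0.02]
```

View pics/w4.png

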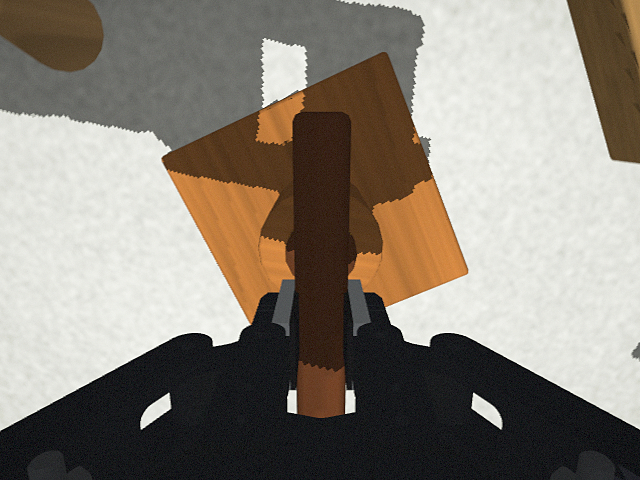

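The foot is still at 82.9° and the bar has turned from 81.4° to 58.6° with the gripper, so there is no stop yet. I'll continue.

```bash

python3 -m crank '[[0,0,0,0,0.05],[0,0,0,0,0.05]]' 120 >/dev/null; python3 wl.py w5; python3 chk.py w5
python3 -m crank '[[0,0,0,0,0.05],[0,0,0,0,0.05]]' 120 >/dev/null; python3 wl.py w6; python3 chk.py w6
```

```text
t 5.85 tcp [ 0.5006 -0.188   0.1584] ydir deg -36.78 xax [ 0.0018 -0.0024 -1.    ] gap 0.0149 F [0.1 0.3 5.6] M [0.1  0.04 0.81] q [-0.57  0.51  1.73 -0.    0.9   0.07]
plate 33321 ((0.49953925609588623, -0.18712973594665527), (0.16974550485610962, 0.1702428013086319), 81.92697143554688)
bar 8120 54.09838483861209 0.17430031787027167
t 6.10 tcp [ 0.5006 -0.188   0.1584] ydir deg -42.49 xax [ 0.0017 -0.0026 -1.    ] gap 0.0151 F [-0.5  0.1  5. ] M [0.04 0.03 0.85] q [-0.57  0.51  1.73 -0.    0.9   0.17]
plate 33227 ((0.4995473623275757, -0.18721520900726318), (0.16972100734710693, 0.17013892531394958), 76.33446502685547)
bar 8137 48.31571201823343 0.1742572304573614
```

The stop is at about 27° clockwise: the moment rose to 0.85 N m and the foot turned 6.6°. I'll reverse and aim for about 60° the other way.

```bash

for i in 1; do
python3 -m crank '[[0,0,0,0,-0.06],[0,0,0,0,-0.06],[0,0,0,0,-0.06],[0,0,0,0,-0.06],[0,0,0,0,-0.06]]' 120 >/dev/null; python3 -c "from h import *;state()"
python3 -m crank '[[0,0,0,0,-0.06],[0,0,0,0,-0.06],[0,0,0,0,-0.06],[0,0,0,0,-0.06],[0,0,0,0,-0.06]]' 120 >/dev/null; python3 -c "from h import *;state()"
python3 -m crank '[[0,0,0,0,-0.06],[0,0,0,0,-0.06],[0,0,0,0,-0.06]]' 120 >/dev/null; python3 wl.py w7; python3 chk.py w7
done
```

```text
t 6.65 tcp [ 0.5005 -0.1879  0.1584] ydir deg -25.41 xax [ 2.2e-03 -9.0e-04 -1.0e+00] gap 0.0149 F [-0.6 -0.8  5.2] M [ 0.04  0.13 -0.31] q [-0.57  0.51  1.73  0.    0.9  -0.13]
t 7.15 tcp [ 0.5004 -0.1879  0.1584] ydir deg -8.17 xax [ 0.0018 -0.0011 -1.    ] gap 0.0152 F [0.  0.  4.6] M [-0.08  0.17 -0.28] q [-0.57  0.51  1.73  0.    0.9  -0.43]
t 7.45 tcp [ 0.5003 -0.1879  0.1584] ydir deg 2.18 xax [ 0.0015 -0.0013 -1.    ] gap 0.0151 F [-1.1  0.1  5.9] M [-0.11  0.24 -0.08] q [-0.57  0.51  1.73 -0.    0.9  -0.61]
plate 33778 ((0.4995529055595398, -0.1873392015695572), (0.16963651776313782, 0.17016658186912537), 75.9123306274414)
bar 8121 91.96286604754212 0.17417340408461404
```

```bash

python3 -m crank '[[0,0,0,0,-0.06],[0,0,0,0,-0.06],[0,0,0,0,-0.06],[0,0,0,0,-0.06],[0,0,0,0,-0.06]]' 120 >/dev/null; python3 wl.py w8; python3 chk.py w8
python3 -m crank '[[0,0,0,0,-0.06],[0,0,0,0,-0.06],[0,0,0,0,-0.06],[0,0,0,0,-0.06],[0,0,0,0,-0.06]]' 120 >/dev/null; python3 -c "from h import *;state()"
python3 -m crank '[[0,0,0,0,-0.06],[0,0,0,0,-0.06],[0,0,0,0,-0.06]]' 120 >/dev/null; python3 wl.py w9; python3 chk.py w9
```

```text
t 8.00 tcp [ 0.5002 -0.1879  0.1584] ydir deg 19.44 xax [ 0.0013 -0.0017 -1.    ] gap 0.0151 F [-0.7 -0.4  5.9] M [-0.03  0.22  0.18] q [-0.57  0.51  1.73 -0.    0.9  -0.91]
plate 33283 ((0.4996117055416107, -0.18743106722831726), (0.1696546971797943, 0.17029112577438354), 75.90837860107422)
bar 8129 109.32425395911788 0.17421303270186722
t 8.55 tcp [ 0.5004 -0.1878  0.1584] ydir deg 36.61 xax [ 0.0018 -0.0014 -1.    ] gap 0.0150 F [1.2 1.9 5.4] M [0.13 0.   0.75] q [-0.57  0.51  1.73 -0.    0.9  -1.21]
t 8.85 tcp [ 0.5007 -0.1879  0.1584] ydir deg 46.90 xax [ 0.0025 -0.0016 -1.    ] gap 0.0150 F [ 0.3 -0.6  5.5] M [-0.11  0.07 -0.37] q [-0.57  0.51  1.73  0.    0.9  -1.39]
plate 33560 ((0.49938178062438965, -0.18768127262592316), (0.170221209526062, 0.16966013610363007), 75.89832305908203)
bar 8107 137.04217814665765 0.1741662166588171
```

The bar is turned 62.7° from its start relative to the foot, and the foot is steady. I'll lift gently and check that the foot stays down.

```bash

python3 -m crank '[[0,-0.002,0,0,0],[0,-0.003,0,0,0],[0,0,0,0,0]]' 120 ; python3 wl.py w10; python3 - <<'E'
from h import *
P=np.load("/tmp/w10.npz")["W"].reshape(-1,3)
r=np.hypot(P[:,0]-.4995,P[:,1]+.1873)
for lo,hi,n in [(.01,.03,"plate"),(.085,.1,"hub"),(.165,.2,"bar")]:
    m=(r<(.075 if n!="hub" else .03))&(P[:,2]>lo)&(P[:,2]<hi);print(n,np.median(P[m,2]))
E
```

```text
t: 9.2
tcp_pos: [0.4996, -0.1872, 0.1623]
tool_rot: [0.261, 0.657, -0.261, 0.657]
force: [-0.5, -1.1, -1.5]
finger_gap: 0.177
t 9.20 tcp [ 0.4996 -0.1872  0.1623] ydir deg 46.73 xax [-4.e-04  3.e-04 -1.e+00] gap 0.0151 F [-0.5 -1.1 -1.5] M [-0.18  0.07 -0.56] q [-0.57  0.5   1.73 -0.    0.91 -1.38]
plate 0.014626605319573438
hub 0.08962666271594635
bar 0.1784000451348941
```

The bar has risen 4 mm and the plate and hub have not moved. I'll draw it out fully.

```bash

python3 -m crank '[[0,-0.01,0,0,0],[0,-0.015,0,0,0],[0,-0.015,0,0,0],[0,-0.015,0,0,0],[0,-0.015,0,0,0]]' 120 
python3 -m crank '[[0,-0.02,0,0,0],[0,-0.02,0,0,0],[0,-0.025,0,0,0],[0,-0.025,0,0,0],[0,-0.02,0,0,0]]' 120 
python3 wl.py w11
python3 -c "
from h import *
s=snapshot('side');cv2.imwrite('pics/s11.png',s['image'])"
```

```text
t: 9.75
tcp_pos: [0.4996, -0.1872, 0.2333]
tool_rot: [0.261, 0.657, -0.261, 0.657]
force: [-0.5, -0.2, -2.2]
finger_gap: 0.174
t: 10.25
tcp_pos: [0.4998, -0.1873, 0.3443]
tool_rot: [0.261, 0.657, -0.261, 0.658]
force: [-0.7, -0.3, -2.7]
finger_gap: 0.174
t 10.25 tcp [ 0.4998 -0.1873  0.3443] ydir deg 46.75 xax [ 1.2e-03 -7.0e-04 -1.0e+00] gap 0.0149 F [-0.7 -0.3 -2.7] M [-0.07 -0.   -0.03] q [-0.57  0.28  1.51  0.    1.35 -1.38]
```

View pics/s11.png

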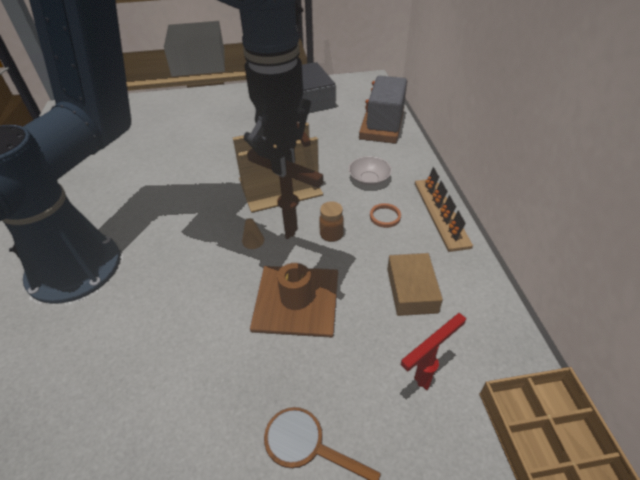

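View pics/w11.png

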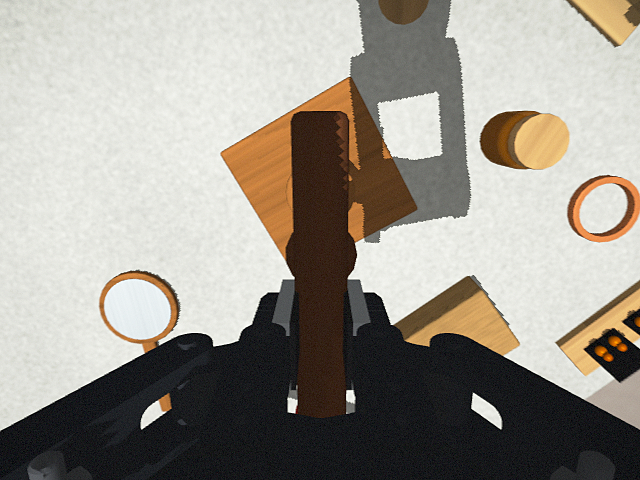

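The T-bar is out and the foot is flat, at (295,300) in the side view. I'll turn the bar to match the rack and move over the free place.

```bash

python3 -m crank '[[0,-0.005,0,0,0.13],[0,0,0,0,0.13],[0,0,0,0,0.13],[0,0,0,0,0.13],[0,0,0,0,0.132]]' 120 
python3 -m crank '[[0,0,0.0033,-0.0387,0],[0,0,0.0033,-0.0387,0],[0,0,0.0033,-0.0387,0],[0,0,0.0033,-0.0387,0],[0,0,0.0033,-0.0387,0]]'
python3 -m crank '[[0,0,0.0033,-0.0387,0],[0,0,0.0033,-0.0387,0],[0,0,0.0033,-0.0387,0],[0,0,0.0033,-0.0387,0],[0,0,0.0033,-0.0387,0]]'
python3 -m crank '[[0,0,0,0,0],[0,0,0,0,0]]'
python3 wl.py w12
python3 -c "
from h import *
for n in ['side','scene']:
  s=snapshot(n);cv2.imwrite(f'pics/{n}12.png',s['image']);np.savez(f'/tmp/{n}12.npz',W=cloud(s,T_wc(s)))"
```

```text
t: 10.85
tcp_pos: [0.499, -0.1868, 0.3459]
tool_rot: [0.459, 0.539, -0.459, 0.537]
force: [-0.2, 0.2, -1.8]
finger_gap: 0.174
t: 11.35
tcp_pos: [0.4832, 0.0079, 0.3461]
tool_rot: [0.457, 0.54, -0.458, 0.538]
force: [0.6, 0.8, -1.2]
finger_gap: 0.174
t: 11.85
tcp_pos: [0.4679, 0.2012, 0.3461]
tool_rot: [0.457, 0.54, -0.458, 0.539]
force: [-0.2, 0.1, -2.2]
finger_gap: 0.171
t: 12.05
tcp_pos: [0.4681, 0.2003, 0.3461]
tool_rot: [0.456, 0.54, -0.458, 0.539]
force: [0.3, -0.2, -2.3]
finger_gap: 0.177
t 12.05 tcp [0.4681 0.2003 0.3461] ydir deg 9.54 xax [-0.0024 -0.0012 -1.    ] gap 0.0151 F [ 0.3 -0.2 -2.3] M [-0.04  0.    0.04] q [ 0.19  0.25  1.56 -0.    1.34  0.02]
```

View pics/w12.png

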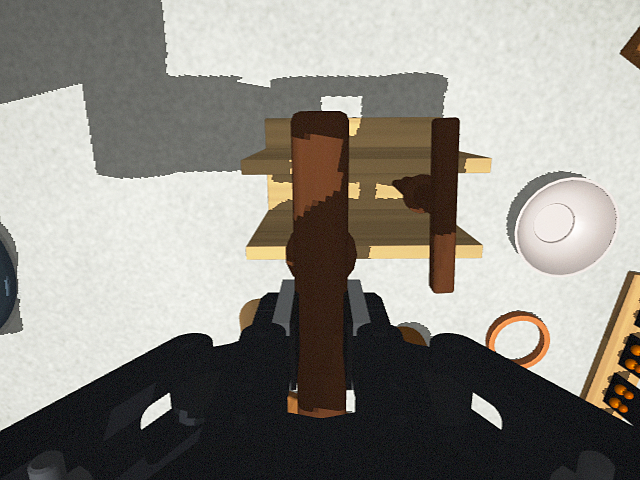

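View pics/scene12.png

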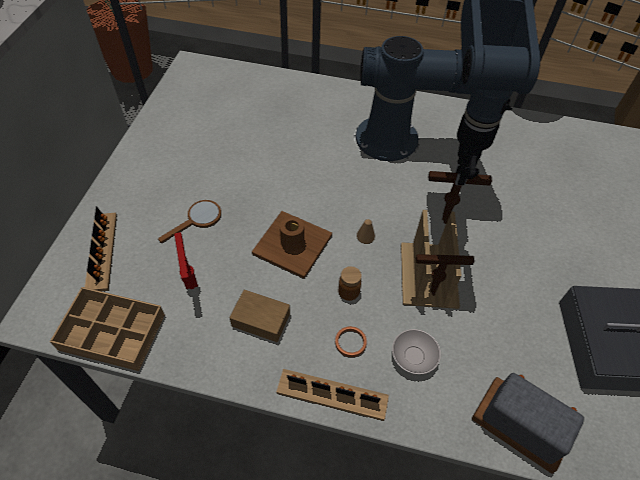

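View pics/side12.png

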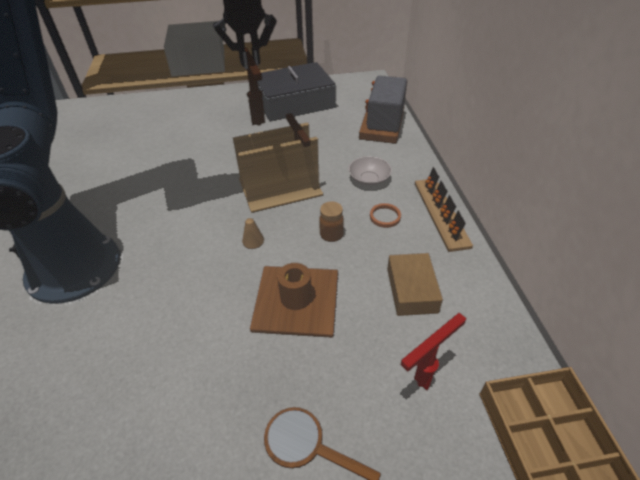

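The wrist view shows the cheek tops at about rows 165 and 252, columns 243 to 490. The held bar is upright in the picture at column 320, and the stowed bar is at column 445. I'll measure them.

```bash
python3 - <<'E'
from h import *
W=np.load("/tmp/w12.npz")["W"];P=W.reshape(-1,3);P=P[np.isfinite(P[:,2])]
c=(0.5035,.2051)
r=np.hypot(P[:,0]-c[0],P[:,1]-c[1])
Q=P[(r<.13)&(P[:,2]>.155)&(P[:,2]<.164)]
rect=cv2.minAreaRect(Q[:,:2].astype(np.float32));print("tops",len(Q),np.median(Q[:,2]),rect)
a=np.radians(9.4);u=(Q[:,:2]-c)@np.array([[np.cos(a),-np.sin(a)],[np.sin(a),np.cos(a)]])
for lo,hi in[(-.06,0),(0,.06)]:
    m=(u[:,1]>lo)&(u[:,1]<hi);p=np.polyfit(u[m,0],u[m,1],1);print("cheek v",m.sum(),np.percentile(u[m,1],[2,50,98]),"u",u[m,0].min(),u[m,0].max(),"slope deg",np.degrees(p[0]))
Q=P[(r<.13)&(P[:,2]>.17)&(P[:,2]<.182)];print("stowed",cv2.minAreaRect(Q[:,:2].astype(np.float32)))
# held
Q=P[(P[:,2]>.350)&(P[:,2]<.372)&(abs(P[:,0]-.47)<.05)&(abs(P[:,1]-.2)<.1)];print("held bar",len(Q),np.median(Q[:,2]),cv2.minAreaRect(Q[:,:2].astype(np.float32)))
for n,off in [("scene",(.004,.0037)),("side",(.0012,-.0023))]:
    W=np.load(f"/tmp/{n}12.npz")["W"];P=W.reshape(-1,3);P=P[np.isfinite(P[:,2])]
    for lo,hi in [(.20,.23),(.23,.265),(.265,.275),(.277,.29),(.29,.335)]:
        Q=P[(np.hypot(P[:,0]-.469,P[:,1]-.2)<.05)&(P[:,2]>lo)&(P[:,2]<hi)]
        if len(Q)>3: print(n,lo,len(Q),np.median(Q[:,:2],0)-off,(Q[:,:2].max(0)+Q[:,:2].min(0))/2-off, "minz",Q[:,2].min())
E
```

```text
tops 4709 0.15953308206993566 ((0.5023414492607117, 0.2074662744998932), (0.20043852925300598, 0.13638173043727875), 9.617668151855469)
cheek v 2077 [-0.04360953 -0.0368577  -0.03088817] u -0.10051452102212854 0.09963162532361444 slope deg 0.8902233875121427
cheek v 2619 [0.02728356 0.03428991 0.04046002] u -0.10110355275995261 0.0993440898695654 slope deg 0.3384272755338056
stowed ((0.5626798868179321, 0.21712173521518707), (0.018861452117562294, 0.13893237709999084), 12.521230697631836)
held bar 17745 0.3619074567471797 ((0.46341386437416077, 0.21604549884796143), (0.04138470068573952, 0.10804424434900284), 21.50772476196289)
scene 0.2 39 [0.47977542 0.19591246] [0.46877623 0.19629883] minz 0.20614255824360006
scene 0.23 74 [0.47916111 0.19597617] [0.47513643 0.19733662] minz 0.2310701982895249
scene 0.265 26 [0.47882704 0.19604434] [0.47605365 0.196136  ] minz 0.26524508687333803
scene 0.277 86 [0.47521136 0.19767979] [0.46828085 0.19818515] minz 0.27915343205654997
scene 0.29 147 [0.47493091 0.19617776] [0.47176065 0.19715963] minz 0.29006475730035297
side 0.2 119 [0.4684724  0.19495469] [0.46804191 0.19522711] minz 0.20456570393038576
side 0.23 193 [0.46793581 0.19337111] [0.46807186 0.19468666] minz 0.23040062959990804
side 0.265 59 [0.46721423 0.19259986] [0.46776507 0.19386863] minz 0.2650178687743642
side 0.277 98 [0.46734413 0.18785132] [0.46806684 0.1931967 ] minz 0.2801156939710523
side 0.29 146 [0.46650573 0.19216822] [0.46845488 0.1917546 ] minz 0.29002712777205497
```

The rack midline, the bar and the stem agree to within about 3 mm, which is inside the 11 mm clearance each side. I'll lower it.

```bash

python3 -m crank '[[0,0.01,0.0006,0.0024,-0.005],[0,0.025,0,0,0],[0,0.025,0,0,0],[0,0.025,0,0,0],[0,0.025,0,0,0]]'
python3 -m crank '[[0,0.02,0,0,0],[0,0.02,0,0,0],[0,0.015,0,0,0],[0,0.01,0,0,0],[0,0,0,0,0]]'
python3 wl.py w13
python3 -c "
from h import *
s=snapshot('side');cv2.imwrite('pics/s13.png',s['image'][40:280,150:470].repeat(2,0).repeat(2,1))"
```

```text
t: 12.7
tcp_pos: [0.4702, 0.1963, 0.2359]
tool_rot: [0.456, 0.54, -0.457, 0.54]
force: [0.8, 0.4, -1.7]
finger_gap: 0.174
t: 13.2
tcp_pos: [0.4693, 0.1966, 0.1708]
tool_rot: [0.455, 0.541, -0.457, 0.539]
force: [0.1, -0.7, -2.6]
finger_gap: 0.176
t 13.20 tcp [0.4693 0.1966 0.1708] ydir deg 9.61 xax [-3.4e-03 -7.0e-04 -1.0e+00] gap 0.0150 F [ 0.1 -0.7 -2.6] M [-0.01 -0.03 -0.07] q [ 0.18  0.46  1.78 -0.    0.9   0.01]
```

View pics/w13.png

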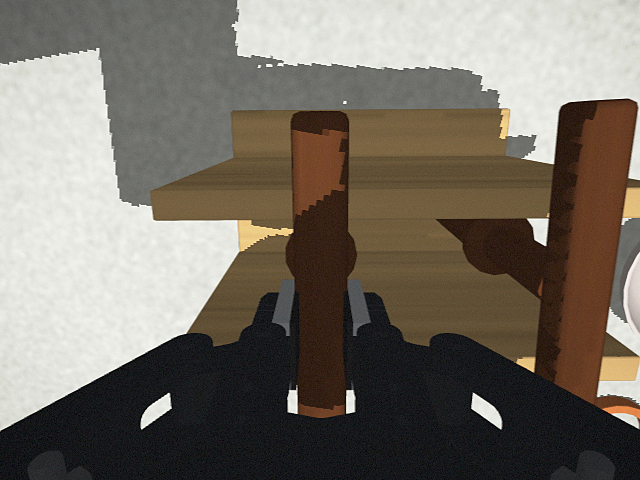

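View pics/s13.png

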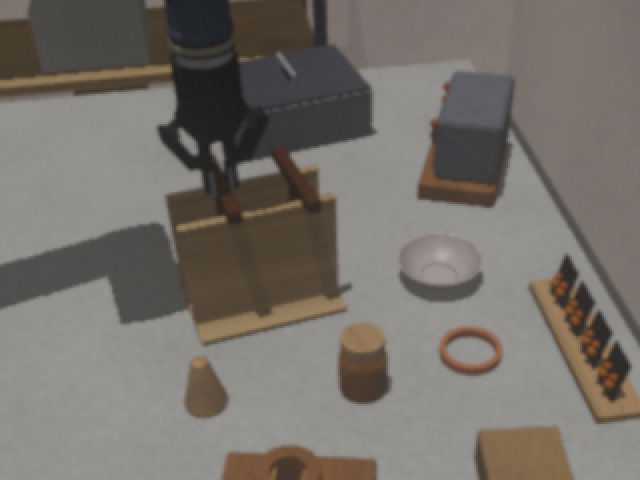

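The stem is between the cheeks and the bar lies above both of them: cheek tops at rows 205 and 340 or so in the wrist view, bar at column 320. Force is still only the bar's weight. I'll do the last centimetre slowly.

```bash

python3 -m crank '[[0,0.004,0,0,0],[0,0.003,0,0,0],[0,0,0,0,0]]' 40; python3 -m crank '[[0,0.001,0,0,0],[0,0,0,0,0]]'; python3 -m crank '[[0,0.001,0,0,0],[0,0,0,0,0]]'
```

```text
t: 13.6
tcp_pos: [0.4701, 0.1976, 0.1653]
tool_rot: [0.456, 0.54, -0.456, 0.54]
force: [0.4, -1.1, -2.1]
finger_gap: 0.178
t: 13.8
tcp_pos: [0.4702, 0.1976, 0.1644]
tool_rot: [0.456, 0.54, -0.456, 0.54]
force: [0.3, 0.2, -1.8]
finger_gap: 0.172
t: 14.0
tcp_pos: [0.4702, 0.1976, 0.1633]
tool_rot: [0.456, 0.54, -0.456, 0.54]
force: [-1.1, -0.3, -2.7]
finger_gap: 0.174
```

```bash

python3 -m crank '[[0,0.001,0,0,0],[0,0,0,0,0]]'; python3 -m crank '[[0,0.001,0,0,0],[0,0,0,0,0]]';python3 -m crank '[[0,0.001,0,0,0],[0,0,0,0,0]]'
```

```text
t: 14.2
tcp_pos: [0.4701, 0.1976, 0.1622]
tool_rot: [0.456, 0.54, -0.456, 0.54]
force: [-0.1, -0.3, -1.9]
finger_gap: 0.174
t: 14.4
tcp_pos: [0.4703, 0.1976, 0.1617]
tool_rot: [0.456, 0.54, -0.456, 0.54]
force: [-0.5, -0.4, 0.6]
finger_gap: 0.176
t: 14.6
tcp_pos: [0.4703, 0.1975, 0.1614]
tool_rot: [0.456, 0.54, -0.456, 0.541]
force: [-1.6, -1.7, 7.2]
finger_gap: 0.17
```

It has touched down: the force changed from -2 N to +7 N at TCP z 0.1614. I'll release and rise.

```bash

python3 -m crank '[[0.022,0,0,0,0],[0.03,0,0,0,0],[0.04,0,0,0,0],[0.05,0,0,0,0],[0.05,0,0,0,0]]' 30; python3 wl.py w14
python3 -m crank '[[0.05,-0.005,0,0,0],[0.05,-0.01,0,0,0],[0.05,-0.02,0,0,0],[0.05,-0.03,0,0,0],[0.05,-0.04,0,0,0]]';python3 -m crank '[[0.05,-0.02,0,0,0],[0.05,0,0,0,0],[0.05,0,0,0,0]]'
python3 wl.py w15
python3 - <<'E'
from h import *
for n in ['side','scene']:
  s=snapshot(n);cv2.imwrite(f'pics/{n}15.png',s['image'])
c=np.array((0.5025,.2068));a=np.radians(9.7)
P=np.load("/tmp/w15.npz")["W"].reshape(-1,3);P=P[np.isfinite(P[:,2])];u=(P[:,:2]-c)@np.array([[np.cos(a),-np.sin(a)],[np.sin(a),np.cos(a)]])
for lo,hi in [(-.08,.03),(.04,.09)]:
    m=(u[:,0]>lo)&(u[:,0]<hi)&(abs(u[:,1])<.1)&(P[:,2]>.17)&(P[:,2]<.2)
    print(m.sum(),P[m,2].min(),np.median(P[m,2]),cv2.minAreaRect(u[m].astype(np.float32)))
    A=np.c_[u[m],np.ones(m.sum())];print("plane",np.linalg.lstsq(A,P[m,2],rcond=None)[0])
E
```

```text
t: 15.1
tcp_pos: [0.4702, 0.1976, 0.1602]
tool_rot: [0.456, 0.54, -0.456, 0.54]
force: [-0.2, -0.3, 0.4]
finger_gap: 0.584
t 15.10 tcp [0.4702 0.1976 0.1602] ydir deg 9.68 xax [-1.e-04 -0.e+00 -1.e+00] gap 0.0499 F [-0.2 -0.3  0.4] M [-0.01  0.02  0.03] q [ 0.18  0.48  1.79 -0.    0.87  0.01]
t: 15.65
tcp_pos: [0.469, 0.1973, 0.2659]
tool_rot: [0.455, 0.541, -0.457, 0.54]
force: [0.7, 0.0, 0.3]
finger_gap: 0.586
t: 15.95
tcp_pos: [0.47, 0.1976, 0.2858]
tool_rot: [0.456, 0.54, -0.456, 0.541]
force: [-0.4, 0.5, -0.9]
finger_gap: 0.584
t 15.95 tcp [0.47   0.1976 0.2858] ydir deg 9.69 xax [ 1.e-03  2.e-04 -1.e+00] gap 0.0499 F [-0.4  0.5 -0.9] M [-0.02  0.03 -0.04] q [0.18 0.31 1.65 0.   1.19 0.01]
5966 0.17324743747120624 0.17742961496628656 ((-0.03374551236629486, -0.003383725881576538), (0.1393595188856125, 0.017751984298229218), 89.50450897216797)
plane [-0.00019274 -0.0013299   0.17732232]
6491 0.17000887458251657 0.17735482790072032 ((0.06097329407930374, -0.00031562894582748413), (0.01883002556860447, 0.13980811834335327), 2.9561522006988525)
plane [0.13498754 0.00529947 0.16891905]
```

View pics/w15.png

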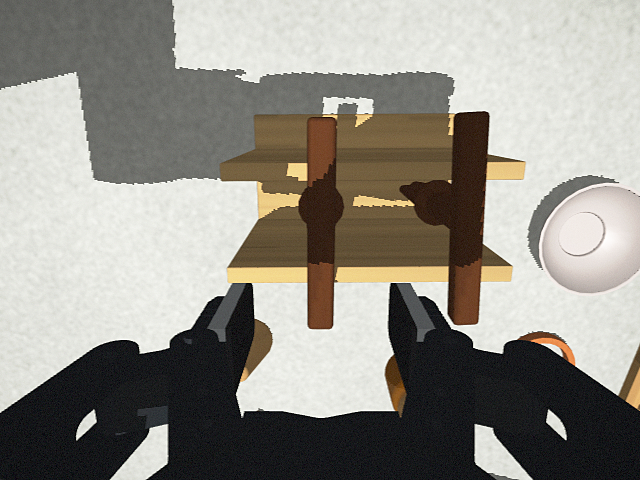

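View pics/side15.png

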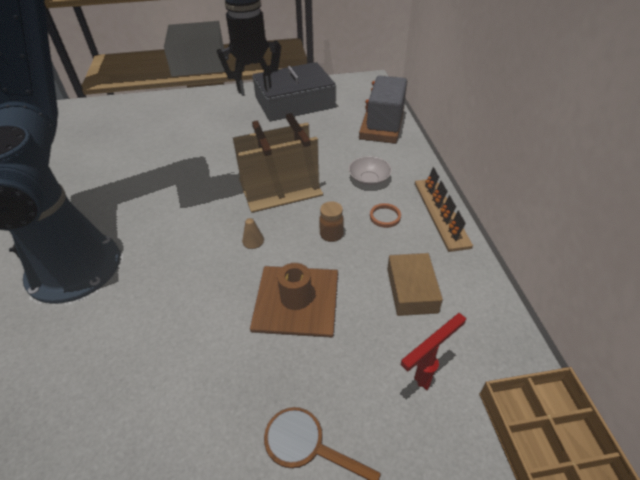

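View pics/scene15.png

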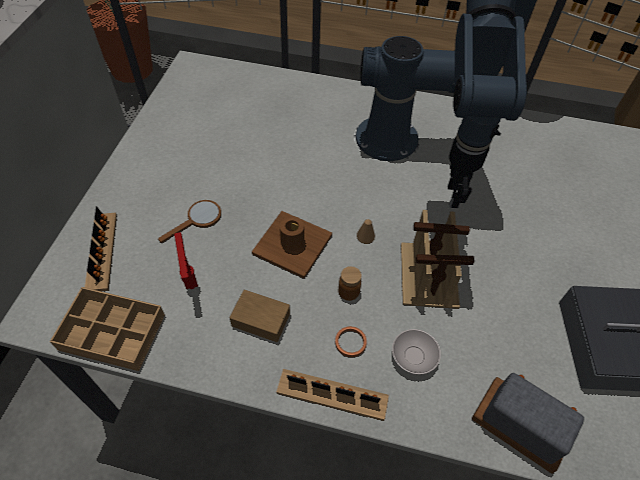

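The bar is hanging at u = -34 mm, v = -3 mm, level and square within 1°, with the gripper clear of everything. In the scene view the stowed bar (445,259), the foot (292,243) and the other things are where they were. I'll hand it in.

```bash
python3 -c "
from h import *
print(manip.sign_off())"
```

```text
the job is handed in; nothing more can be done
None
```

The T-bar is hanging in the rack, and I handed the job in at about 16 s of robot time; no verdict is reported.

**Twisting free:** I gripped the crossbar at its centre and felt clockwise first. It met the stop at about 27°, where the moment rose to about 0.85 N m and the foot turned about 7° on the table. I then turned it about 63° the other way, and it came free.

**Drawing out and hanging:** I drew it straight out, and a check 4 mm into the lift showed the foot had not risen. I lowered it between the cheeks and let go when the contact force showed it had landed.

**Last checks:**

| Check | Result |
|---|---|
| Position in the rack | 34 mm before its centre, about 3 mm off midway |
| Crossbar | square within 1°, level, top at 177 mm (so the tip is at about 20 mm) |
| Foot | standing flat, centre within about 1 mm of its start (last measured just before the pull), still turned about 7° |
| Stowed T-bar and other things | look unmoved in the last pictures |
| Gripper | clear of everything |

**What disagreed:** the scene and side cameras differed by about 6 mm in y, so I used the wrist camera's positions. The moment readings were noisy, with stray values up to 0.75 N m, so I judged the twist from the measured angles of the bar and foot.

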